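# Set four minutes on the ultrasonic cleaner and start it

### The job

Set the ultrasonic cleaner's timer to four minutes: its push-to-turn dial stands at zero, so push it in far enough to free it, without ramming it to its bottom stop, turn it four clicks clockwise (never forcing it round while it is not pushed in) and let it spring out again. Then press the white start button down and let go. Leave the mug, the caliper and the jar where they are.

Things in the scene. Friction and masses are not known exactly. Their poses are not given: they have to be found in the camera images.
- machine: grey benchtop ultrasonic cleaner, fixed, 190 (x) by 360 (y) mm, flat panel top 70 mm above the table. Origin: centre of its footprint on the table; z up; -x is its front. Light grey control plate on its +y half; the -y half (y below -7 mm) carries the steel tank, rim 22 mm, cover 32 mm, handle 46 mm above the panel top.
- dial_axis (a point): where the dial's upright axis meets the panel top (machine x -35, y +100 mm); axes as the machine. An aluminium collar, 76 mm across, stands 12 to 36 mm out of the panel here, set differently each time. The dial's flat skirt top stands 12 mm above the collar top when out: 24 to 48 mm above this point, not known beforehand, to be felt or seen.
- zero_mark (a point): outer end of the broad black zero mark on the panel, 55 mm in front (-x) of the dial axis. The black dial: a round skirt, 60 mm across, and on its flat top a low aluminium grip bar 52 mm long, 14 mm thick, 8 mm high, centred on the axis, with a black line on one end that points at this mark at zero. Fingertips can push on the skirt beside the bar while they pinch the bar.
- dial (a joint): dial angle, rad, growing clockwise seen from above; 0 at the start = zero minutes, bar along the machine's x. It clicks every 30 degrees (0.5236), 0.1 N m peak; a click is a minute. While out it is locked to 3 degrees about a click. Let go within 3 degrees of a click it springs out and locks; between clicks it sticks half in. It can be turned back. Stops at -0.08 and 5.76.
- dial_push (a joint): how far the dial is pushed in (straight down), m; 0 = out. A spring holds it out: 5 N to start it, then 1.2 N more per mm. The lock is free beyond 4.5 mm (10 N). The bottom stop is at 9.5 mm (16 N); past 8 mm (14 N) it counts as rammed; about 6 mm (12 N) is right.
- start (a joint): white round start button, travel 0 (up) to 0.006 m (fully down), springs back; fully down takes 5 N.
- start_top (a point): centre of the start button's top, 26 mm diameter, facing up, in a grey housing on the panel, towards the rear (+x) side of the control plate
- mug: white mug, loose, 76 mm diameter, 85 mm high, left of the machine; origin at the centre of its underside. Leave alone.
- caliper: steel caliper lying flat in front of the machine, loose, 200 mm long along its y, 4 to 8 mm thick; origin at mid-length on the table. Leave alone.
- jar: glass jar with a steel lid, loose, 52 mm diameter, 60 mm high, behind the machine; origin at the centre of its underside. Leave alone.

How it is judged:
On the way, in this order (a step that is already met when the one before it is completed fails the run):
1. the dial is pushed in and its lock is free (value of joint dial_push above 0.0045 m), for 0.1 s.
2. the dial stands four clicks clockwise from zero, sprung out and locked (value of joint dial between 1.9944 and 2.1944 rad and value of joint dial_push below 0.0015 m), for 0.2 s.
3. after that the start button is pressed down (value of joint start above 0.0045 m), for 0.05 s.
At the end, for the whole second after the job is handed in: The dial rests at the fourth click clockwise from zero (within 0.1 rad, about 6 degrees) and is sprung fully out (pushed in less than 1.5 mm); the start button, pressed at least 4.5 mm after that, is up again (less than 1.5 mm in); mug, caliper and jar are within 20 mm of where they stood (all of step 2 and value of joint start below 0.0015 m and distance of each of mug, caliper, jar from where it was at the start of the episode below 0.02 m); the robot touches nothing.
It fails at once if the dial is rammed towards its bottom stop (pushed in more than 8 mm, about 14 N) (value of joint dial_push above 0.008 m).
It fails at once if the dial is forced round against its lock (more than 8 degrees from a click while pushed in less than 2.5 mm) (value of joint dial_push below 0.0025 m and (value of joint dial between 0.14 and 0.3836 rad or value of joint dial between 0.6636 and 0.9072 rad or value of joint dial between 1.1872 and 1.4308 rad or value of joint dial between 1.7108 and 1.9544 rad or value of joint dial between 2.2344 and 2.478 rad or value of joint dial between 2.758 and 3.0016 rad or value of joint dial between 3.2816 and 3.5252 rad or value of joint dial between 3.8052 and 4.0488 rad or value of joint dial between 4.3288 and 4.5724 rad or value of joint dial between 4.8524 and 5.096 rad or value of joint dial between 5.376 and 5.6196 rad)).
It fails at once if the start button is pressed before the dial stands at the fourth click (value of joint start above 0.003 m and (value of joint dial below 1.9444 rad or value of joint dial above 2.2444 rad)).
It fails at once if the mug, caliper or jar is knocked away or over (distance of any of mug, caliper, jar from where it was at the start of the episode above 0.03 m or angle between any of mug, jar's own z axis and vertical above 0.5 rad).
It also fails if it takes over 72 s, if anything falls off the work surface, if the arm or the gripper's body presses on something with over 40 N, if the wrist force passes 120 N, or if a joint passes its speed limit or range.

### The arm

A 6-joint arm with a two-finger parallel gripper is mounted at the origin on the work surface. World frame = base frame: x ahead of the robot, y to its left, z up, the work surface at z = 0. Lengths are in m, angles in rad, forces in N, time in s.
With the tool pointing down it reaches from about 0.35 to 0.775 m from the base axis. Payload 7.3 kg.
Tool frame: the origin (TCP) lies at the centre of the arm's flange, where the gripper is bolted on; the fingertips stand 178 mm ahead of it and the grasp point (between the pads) lies 159 mm ahead of it (arm.grip_depth is the distance from the TCP to the grasp point, in m); z points along the fingers, y is the line along which they close (so a half turn about z gives the same grasp; the last joint's range is limited). The gripper opens to 92 mm and grips with 3 to 60 N. Pads are 19 mm wide; open, the fingers measure 130 mm over their backs; the gripper's body (75 mm by 190 mm) begins 47 mm behind the grasp point.
Start: joints at [0.955, 0.342, 1.524, -0, 1.275, -0.146], TCP at [0.238, 0.468, 0.405] pointing down, gripper open.
Joint ranges: [-2.53, 2.53], [-0.77, 2.02], [0.04, 2.7], [-1, 4.14], [0.28, 2.66], [-3.11, 3.11]. Speed limits (rad/s): [2.57, 2.57, 3.14, 3.14, 3.14, 3.14].

### API

Orientations are given as a unit quaternion [x, y, z, w].
In Python, from workcell import arm gives the robot as it stands.
- The arm moves only by the tool jog_arm, never from a script. Its argument "motion" is a list of rows, each a list of 3 entries, a list of its own where there are three numbers: the opening in per cent of the stroke, from 0 (shut) to 100 (fully open), then the shift along the tool's x, y, z in m, then the turn about the tool's z in degrees. A call has 1 to 8 rows; each row is the pose to reach, as a shift and turn from the pose commanded when the call began, along the tool's axes at that moment; what a row does not reach only later rows make up. A row lasts 1/8 s, in which the tool goes at most 62.5 mm and 10.7 degrees, less where a joint would pass 70% of its speed; a pose out of reach is approached as far as the arm can. A call with a gripper value outside its range is refused whole. The fingers move at their own pace and stop on an object; "squeeze" is the grip in N (left out, the last holds). Time passes only in rows, so rows that repeat a pose let the fingers close. It gives the time, the measured TCP pose, the force, the opening and the grip force at its end, in the units of the state.
- arm.read_state(): the state, without advancing time (a new reading comes with each control period).
- arm.capture(name): name is "scene" or "top"; returns the picture (384x512x3 uint8, red, green, blue); there is no depth.
- arm.camera_model(name): a dict with "fx", "fy", "cx", "cy" (pixels), "dist" ([k1, k2, p1, p2, k3] as OpenCV has them; the pictures are not rectified), "rvec" (rotation vector, rad) and "tvec" (3), from world to camera coordinates, as OpenCV has them. Camera axes: x right, y down, z forward; pixel columns grow to the right and rows downward; lengths in m; the calibration is good to about 2 mm. A picture is of the moment at which its call begins. camera_model takes no time and is no camera call.
- arm.hand_in(): hands the job in; it is judged then, once.
The state is a dict: "time_s": time; "q": joint angles; "joint_velocities": joint speeds; "joint_torque": joint torques, N m; "eef_pos": TCP position; "orientation": TCP orientation; "contact_force": force on the tool from outside, world axes, zero at the start; "wrist_torque": the same for the moment, N m; "gripper_width": finger opening in m; "finger_force": force on a finger pad.
Only numpy, scipy, OpenCV 4.12 (cv2) and the standard library are available. Lean on these libraries where they do the work, as an engineer would, in place of code of your own. Each camera call takes 0.05 s, during which the arm holds its last target. There are 200 camera calls.

## Working session

There is one attempt and no reset: what is moved stays moved. The work goes in short steps, Python scripts to look and compute and a tool call to move; the robot and the scene stay as the last step left them, time stands still between calls to the robot, and variables do not carry over. Pictures are saved under pics/ and viewed, at most 10 in all, crops included, and the job is handed in when it is done.

Besides the shell and the picture viewer there is one more tool, called after "Call:" as name([rows], argument=value, ...), one row to a line, values as JSON. jog_arm: Moves the arm, as the interface text tells. Its arguments: {"type":"object","properties":{"motion":{"type":"array","items":{"type":"array"}},"squeeze":{"type":"number"}},"required":["motion"]}

```bash
mkdir -p pics
python3 - <<'E'
from workcell import arm
import cv2
for n in("scene","top"):
    cv2.imwrite(f"pics/{n}0.png",cv2.cvtColor(cv2.resize(arm.capture(n),(768,576),interpolation=cv2.INTER_CUBIC),cv2.COLOR_RGB2BGR)); print(arm.camera_model(n))
print(arm.read_state())
E
```

```text
{'fx': 347.61070951579103, 'fy': 347.61070951579103, 'cx': 254.43111888431477, 'cy': 189.56255572198208, 'dist': array([0.01528853, 0.        , 0.        , 0.        , 0.        ]), 'rvec': array([ 1.97579639,  1.13029223, -0.55643755]), 'tvec': array([-0.41596926, -0.18860807,  1.12704502])}
{'fx': 399.3718509076531, 'fy': 399.3718509076531, 'cx': 257.0221141683541, 'cy': 185.93140523735897, 'dist': array([-0.06356274,  0.        ,  0.        ,  0.        ,  0.        ]), 'rvec': array([ 2.11030236, -2.16142637,  0.1404288 ]), 'tvec': array([0.15191204, 0.563802  , 0.82974885])}
{'time_s': 0.1, 'q': array([ 9.54992923e-01,  3.42673390e-01,  1.52491468e+00, -6.44221771e-06,
        1.27540742e+00, -1.46020803e-01]), 'joint_velocities': array([ 0.00017977, -0.00123194, -0.00330266, -0.00061072,  0.00142636,
       -0.00026736]), 'joint_torque': array([ 2.32800725e-03, -4.32001448e+01, -2.44695961e+01,  7.20003457e-02,
        5.26531076e-02, -8.00424687e-05]), 'eef_pos': array([0.23758671, 0.46803438, 0.40410611]), 'orientation': array([ 2.32736301e-01,  9.72539625e-01, -6.52291419e-04, -2.57904800e-04]), 'contact_force': array([-0.19735715,  0.58661624, -0.06151448]), 'wrist_torque': array([-0.05347119, -0.01397377,  0.00947962]), 'finger_force': 0.0, 'gripper_width': 0.0917313737623199}
```

View pics/scene0.png

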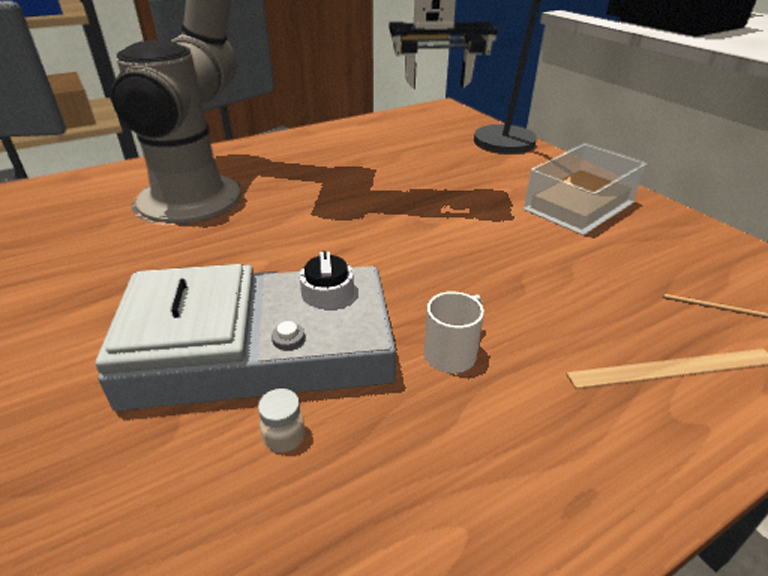

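View pics/top0.png

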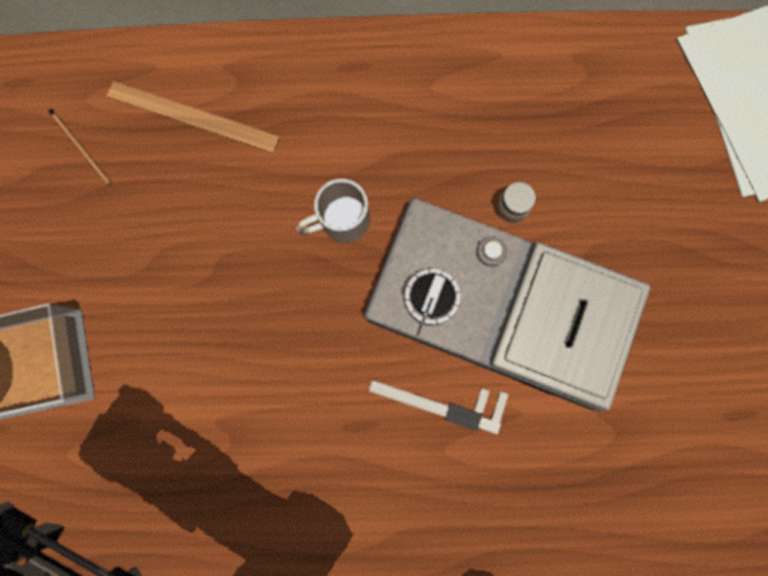

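The scene view shows the dial at (326,270), the button at (288,328), and the mug at right. The top view shows the dial at (433,297), button at (491,250), zero mark end near (418,334), machine left corners at (366,318) and (414,199), caliper in front. I'll zoom in.

Run:
```python
from workcell import arm
import cv2,numpy as np
t=np.mean([arm.capture("top").astype(float) for _ in range(4)],0).astype(np.uint8)
s=np.mean([arm.capture("scene").astype(float) for _ in range(4)],0).astype(np.uint8)
np.save("t.npy",t);np.save("s.npy",s)
# top crop cols 240-360 rows 125-245 ; scene crop cols 175-255 rows 160-240
a=cv2.resize(t[145:235,260:350],(400,400),interpolation=cv2.INTER_CUBIC)
b=cv2.resize(s[160:240,177:257],(400,400),interpolation=cv2.INTER_CUBIC)
cv2.imwrite("pics/crop1.png",cv2.cvtColor(np.hstack([a,b]),cv2.COLOR_RGB2BGR))
```

```text
(no output)
```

View pics/crop1.png

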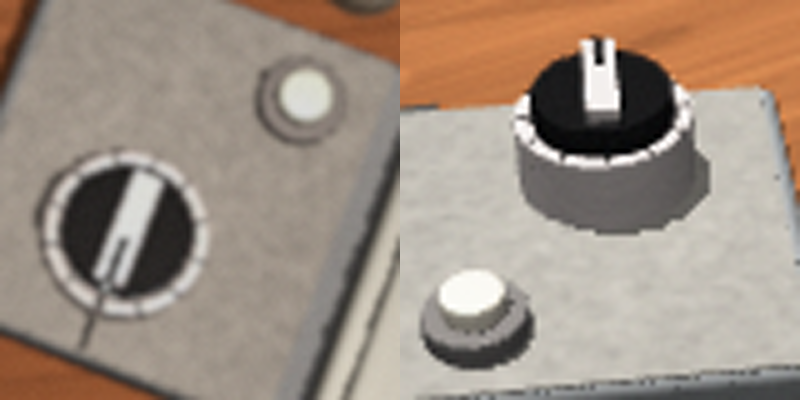

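Crop scales: left 4.44x with origin (260,145), right 5x with origin (177,160). In the left crop the bar ends are at (150,177) and (110,283), the button at (306,95) and the zero-mark end at (82,347). In the right crop the bar ends are at (598,42) and (602,110), and the button at (472,291).

```bash
cat > h.py <<'E'
from workcell import arm
import cv2,numpy as np
def ray(n,p):
    m=arm.camera_model(n);K=np.array([[m['fx'],0,m['cx']],[0,m['fy'],m['cy']],[0,0,1]])
    R=cv2.Rodrigues(m['rvec'])[0];u=cv2.undistortPoints(np.array([[p]],float),K,m['dist'])[0,0]
    return -R.T@m['tvec'],R.T@np.r_[u,1]
def onz(n,p,z):
    c,d=ray(n,p);return c+d*(z-c[2])/d[2]
def tri(p,q):
    c,d=ray("top",p);e,f=ray("scene",q)
    s=np.linalg.lstsq(np.c_[d,-f],e-c,rcond=None)[0];a=c+d*s[0];b=e+f*s[1];return (a+b)/2,np.linalg.norm(a-b)
T=lambda x,y:(260+(x+.5)/4.4444-.5,145+(y+.5)/4.4444-.5)
S=lambda x,y:(177+(x-400+.5)/5-.5,160+(y+.5)/5-.5)
E
python3 - <<'E'
from h import *
np.set_printoptions(precision=4,suppress=True)
print("far end(front or rear)",*tri(T(150,177),S(602,110)))
print("other end",*tri(T(110,283),S(598,42)))
print("button",*tri(T(306,95),S(472,291)))
print("zmark",onz("top",T(82,347),.07))
f=lambda x,y:onz("top",(x/1.5-.17,y/1.5-.17),.07)
A,B=f(366,318),f(414,199);print("corners",A,B,np.linalg.norm(A-B))
for z in(.105,.11,.115):print(z,onz("top",T(130,230),z+.008),onz("top",T(127,234),z-.012))
# collar top front rim in scene & collar extents
t=np.load("t.npy");
k=cv2.inRange(t,(0,0,0),(60,60,60))[170:220,265:312];
n,l,st,c=cv2.connectedComponentsWithStats(k)
i=[j for j in range(1,n) if st[j,4]>60];print(st[i],c[i])
pts=np.argwhere(np.isin(l,i))[:,::-1]+[265,170]
print(cv2.fitEllipse(cv2.convexHull(pts.astype(np.float32))))
E
```

```text
far end(front or rear) [0.5568 0.0653 0.122 ] 0.0007803518755568123
other end [0.5101 0.0852 0.1213] 0.001973508621119002
button [ 0.5984 -0.0112  0.0913] 0.0010995736562526381
zmark [0.4845 0.0957 0.07  ]
corners [0.509  0.1669 0.07  ] [0.6791 0.0946 0.07  ] 0.1848183643357476
0.105 [0.5341 0.0741 0.113 ] [0.5347 0.0742 0.093 ]
0.11 [0.5335 0.0744 0.118 ] [0.5341 0.0745 0.098 ]
0.115 [0.5329 0.0747 0.123 ] [0.5335 0.0749 0.103 ]
[[  9  13  15  26 196]
 [ 22  17  16  25 185]] [[15.0867 23.6071]
 [31.1243 29.9027]]
((287.9861145019531, 196.74777221679688), (27.96207046508789, 28.383544921875), 109.52205657958984)
```

Call:
jog_arm([
  [35,[-0.04,-0.02,0],0],
  [35,[-0.09,-0.044,0],-1],
  [35,[-0.145,-0.071,0],-1],
  [35,[-0.2,-0.098,0],-2],
  [35,[-0.255,-0.125,0],-2],
  [35,[-0.31,-0.152,0],-3],
  [35,[-0.365,-0.179,0],-3],
  [35,[-0.4,-0.196,0],-4],
], squeeze=25)

```text
time_s: 1.5
eef_pos: [0.5069, 0.1098, 0.4048]
orientation: [0.2, 0.98, 0.0, 0.0]
contact_force: [0.2, 0.7, 0.2]
gripper_width: 0.0323
finger_force: 0.0
```

Call:
jog_arm([
  [35,[-0.03,-0.014,0.02],0],
  [35,[-0.042,-0.021,0.05],0],
  [35,[-0.042,-0.021,0.066],0],
  [35,[-0.042,-0.021,0.066],0],
  [35,[-0.042,-0.021,0.066],0],
])

```text
time_s: 2.12
eef_pos: [0.5363, 0.0768, 0.3395]
orientation: [0.199, 0.98, 0.0, 0.001]
contact_force: [-0.5, 0.2, -0.2]
gripper_width: 0.032
finger_force: 0.0
```

```bash
cat >> h.py <<'E'
from scipy.spatial.transform import Rotation as Ro
def st(target=None):
    s=arm.read_state();R=Ro.from_quat(s['orientation']).as_matrix();np.set_printoptions(precision=4,suppress=True)
    print(s['time_s'],"tcp",s['eef_pos'],"tip",s['eef_pos']+.178*R[:,2],"yaw_y",np.degrees(np.arctan2(R[1,1],R[0,1])),"q6",s['q'][5],"F",s['contact_force'],"Ftool",R.T@s['contact_force'],"M",s['wrist_torque'],"w",s['gripper_width'],s['finger_force'])
    if target is not None: print("shift tool",R.T@(np.array(target)-s['eef_pos']-.178*R[:,2]))
E
python3 -c "
from h import *
st([.5332,.0748,.1157])"
```

```text
2.125 tcp [0.5363 0.0768 0.3395] tip [0.5365 0.0768 0.1615] yaw_y 67.10123730226802 q6 -1.1704939560078382 F [-0.5293  0.2304 -0.2152] Ftool [0.5775 0.0062 0.2145] M [ 0.0305 -0.0165  0.0057] w 0.032031798422840686 0.0
shift tool [ 0.0023 -0.0031  0.0458]
```

Call:
jog_arm([
  [35,[0.002,-0.003,0.02],0],
  [35,[0.002,-0.003,0.035],0],
  [35,[0.002,-0.003,0.041],0],
  [35,[0.002,-0.003,0.041],0],
  [35,[0.002,-0.003,0.041],0],
])

```text
time_s: 2.75
eef_pos: [0.5334, 0.0747, 0.2983]
orientation: [0.199, 0.98, 0.0, 0.001]
contact_force: [-0.3, -0.9, 0.1]
gripper_width: 0.0318
finger_force: 0.0
```

```bash
python3 -c "
from h import *
st([.5332,.0748,.1137])
a=np.hstack([cv2.resize(arm.capture('top')[145:235,245:335],(400,400),interpolation=2),cv2.resize(arm.capture('scene')[130:220,170:260],(400,400),interpolation=2)])
cv2.imwrite('pics/c2.png',a[:,:,::-1])"
```

```text
2.75 tcp [0.5334 0.0747 0.2983] tip [0.5336 0.0747 0.1203] yaw_y 67.08563881235291 q6 -1.1741798226866729 F [-0.2967 -0.9457  0.1492] Ftool [-0.0951 -0.9865 -0.1496] M [ 0.0087 -0.0478  0.0447] w 0.031775365719398825 0.0
shift tool [ 0.0004 -0.      0.0066]
```

View pics/c2.png

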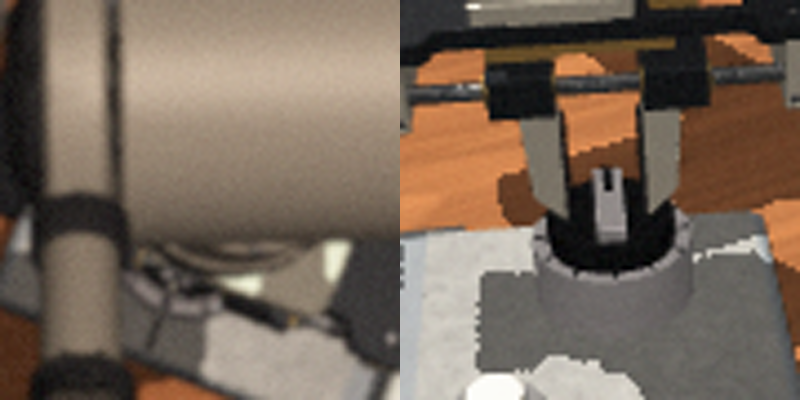

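The right crop shows the tips at (565,215) and (655,210), straddling the bar at (608,205). They are well centred and just above the skirt. I'll feel downward from here.

Call:
jog_arm([
  [35,[0,0,0.003],0],
  [35,[0,0,0.004],0],
  [35,[0,0,0.004],0],
  [35,[0,0,0.004],0],
])

```text
time_s: 3.35
eef_pos: [0.5331, 0.0746, 0.294]
orientation: [0.199, 0.98, 0.0, 0.0]
contact_force: [-1.1, -0.2, 4.5]
gripper_width: 0.0318
finger_force: 1.9
```

Call:
jog_arm([
  [35,[0,0,0.001],0],
  [35,[0,0,0.001],0],
  [35,[0,0,0.001],0],
])

```text
time_s: 3.72
eef_pos: [0.5331, 0.0746, 0.2929]
orientation: [0.199, 0.98, 0.0, 0.0]
contact_force: [-2.4, -0.2, 5.2]
gripper_width: 0.0319
finger_force: 2.5
```

Call:
jog_arm([
  [35,[0,0,0.001],0],
  [35,[0,0,0.001],0],
  [35,[0,0,0.001],0],
])

```text
time_s: 4.1
eef_pos: [0.5331, 0.0746, 0.292]
orientation: [0.199, 0.98, 0.0, 0.0]
contact_force: [-1.2, -0.1, 6.6]
gripper_width: 0.0323
finger_force: 3.1
```

Call:
jog_arm([
  [35,[0,0,-0.0015],0],
  [35,[0,0,-0.0015],0],
  [10,[0,0,-0.0015],0],
  [10,[0,0,-0.0015],0],
  [10,[0,0,-0.0015],0],
  [10,[0,0,-0.0015],0],
  [10,[0,0,-0.0015],0],
  [10,[0,0,-0.0015],0],
], squeeze=25)

```text
time_s: 5.1
eef_pos: [0.5335, 0.0753, 0.2935]
orientation: [0.199, 0.98, 0.001, 0.001]
contact_force: [2.7, 3.9, 3.5]
gripper_width: 0.0133
finger_force: 25.2
```

```bash
python3 -c "
from h import *
st()"
```

```text
5.1 tcp [0.5335 0.0753 0.2935] tip [0.5338 0.0755 0.1155] yaw_y 67.08021748813556 q6 -1.1742108046703796 F [2.725  3.9181 3.5451] Ftool [-0.9884  4.6775 -3.5341] M [ 0.796  -0.2653 -0.0027] w 0.013293174609742076 25.157040041012806
```

Call:
jog_arm([
  [10,[0,0.001,0],0],
  [10,[0,0.001,0.002],0],
  [10,[0,0.001,0.004],0],
  [10,[0,0.001,0.004],0],
  [10,[0,0.001,0.004],0],
])

```text
time_s: 5.72
eef_pos: [0.5337, 0.0756, 0.2899]
orientation: [0.199, 0.98, 0.0, 0.001]
contact_force: [0.0, 2.3, 8.5]
gripper_width: 0.0135
finger_force: 25.5
```

```bash
python3 -c "
from h import *
st()"
```

```text
5.725 tcp [0.5337 0.0756 0.2899] tip [0.5339 0.0756 0.1119] yaw_y 67.0839580121205 q6 -1.1724771833511523 F [0.0219 2.3365 8.5199] Ftool [ 0.8802  2.1662 -8.5195] M [0.3192 0.0259 0.0234] w 0.013538970710914651 25.505568040389335
```

Call:
jog_arm([
  [10,[0,0.0005,0.002],0],
  [10,[0,0.0005,0.003],0],
  [10,[0,0.0005,0.003],0],
  [10,[0,0.0005,0.003],0],
  [10,[0,0.0005,0.003],0],
])

```text
time_s: 6.35
eef_pos: [0.5337, 0.0758, 0.2872]
orientation: [0.199, 0.98, -0.0, 0.001]
contact_force: [-1.6, 0.4, 11.9]
gripper_width: 0.0133
finger_force: 25.8
```

```bash
python3 -c "
from h import *
st()"
```

```text
6.35 tcp [0.5337 0.0758 0.2872] tip [0.534  0.0757 0.1092] yaw_y 67.09066434261503 q6 -1.1716057878117283 F [-1.6284  0.4162 11.9268] Ftool [  1.6466  -0.2507 -11.9289] M [-0.0222  0.3436 -0.0254] w 0.013332822697019579 25.836075003171572
```

Call:
jog_arm([
  [10,[0,0,0],4],
  [10,[0,0,0],9],
  [10,[0,0,0],14],
  [10,[0,0,0],19],
  [10,[0,0,0],24],
  [10,[0,0,0],30],
  [10,[0,0,0],30],
])

```text
time_s: 7.22
eef_pos: [0.5338, 0.076, 0.2872]
orientation: [0.446, 0.895, 0.0, 0.001]
contact_force: [-1.6, 1.4, 12.6]
gripper_width: 0.0138
finger_force: 25.6
```

```bash
python3 -c "
from h import *
st()"
```

```text
7.225 tcp [0.5338 0.076  0.2872] tip [0.5341 0.0759 0.1092] yaw_y 37.01996287691399 q6 -0.6468701837978489 F [-1.6408  1.392  12.5794] Ftool [  2.087   -0.4574 -12.582 ] M [ 0.1689  0.2641 -0.0056] w 0.013760627753088332 25.60262431819865
```

Call:
jog_arm([
  [10,[0,0,0],4],
  [10,[0,0,0],9],
  [10,[0,0,0],14],
  [10,[0,0,0],19],
  [10,[0,0,0],24],
  [10,[0,0,0],30],
  [10,[0,0,0],30],
])

```text
time_s: 8.1
eef_pos: [0.534, 0.076, 0.2873]
orientation: [0.663, 0.749, 0.001, 0.001]
contact_force: [-0.0, 2.0, 11.5]
gripper_width: 0.0135
finger_force: 25.4
```

Call:
jog_arm([
  [10,[0,0,0],4],
  [10,[0,0,0],9],
  [10,[0,0,0],14],
  [10,[0,0,0],19],
  [10,[0,0,0],24],
  [10,[0,0,0],30],
  [10,[0,0,0],30],
])

```text
time_s: 8.98
eef_pos: [0.5342, 0.076, 0.2875]
orientation: [0.834, 0.552, 0.001, 0.001]
contact_force: [0.5, 2.4, 11.8]
gripper_width: 0.0135
finger_force: 25.3
```

```bash
python3 -c "
from h import *
st()"
```

```text
8.975 tcp [0.5342 0.076  0.2875] tip [0.5347 0.0761 0.1095] yaw_y -22.98942820492123 q6 0.4003714063265542 F [ 0.5071  2.3937 11.8472] Ftool [  2.4178  -0.4368 -11.8451] M [0.2956 0.1215 0.0191] w 0.01354744183906784 25.339649829002155
```

Call:
jog_arm([
  [10,[0,0,0.0003],4],
  [10,[0,0,0.0003],9],
  [10,[0,0,0.0003],14],
  [10,[0,0,0.0003],19],
  [10,[0,0,0.0003],24],
  [10,[0,0,0.0003],30],
  [10,[0,0,0.0003],30],
  [10,[0,0,0.0003],30],
])

```text
time_s: 9.98
eef_pos: [0.5343, 0.0759, 0.2873]
orientation: [0.948, 0.318, 0.002, 0.001]
contact_force: [1.1, 0.8, 11.7]
gripper_width: 0.0133
finger_force: 25.4
```

```bash
python3 -c "
from h import *
st()
a=arm.capture('scene')[130:220,170:260]
cv2.imwrite('pics/c3.png',cv2.resize(a,(500,500),interpolation=2)[:,:,::-1])"
```

```text
9.975 tcp [0.5343 0.0759 0.2873] tip [0.535  0.0759 0.1093] yaw_y -52.924176662543395 q6 0.9227969318834214 F [ 1.058   0.8257 11.703 ] Ftool [  1.3761   0.0045 -11.6991] M [0.2158 0.0301 0.0013] w 0.01328390092659838 25.387483315662394
```

View pics/c3.png

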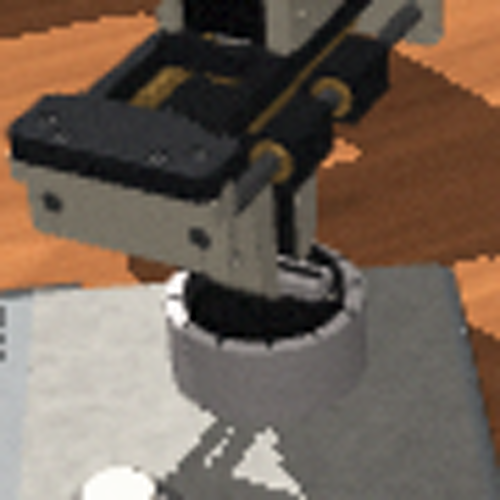

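The pinched bar has turned with the fingers, exactly 120.0° by the tool yaw, and the wrist moment is about 0. Next I let it spring out while still pinched, then release.

Call:
jog_arm([
  [10,[0,0,-0.002],0],
  [10,[0,0,-0.004],0],
  [10,[0,0,-0.0055],0],
  [10,[0,0,-0.0055],0],
  [35,[0,0,-0.0055],0],
  [35,[0,0,-0.0055],0],
  [35,[0,0,-0.0055],0],
  [35,[0,0,-0.0055],0],
])

```text
time_s: 11.02
eef_pos: [0.5338, 0.0757, 0.2917]
orientation: [0.948, 0.318, 0.0, 0.0]
contact_force: [0.6, -0.6, 6.1]
gripper_width: 0.0322
finger_force: 3.2
```

Call:
jog_arm([
  [35,[0,0,-0.01],0],
  [35,[0,0,-0.03],0],
  [35,[0,0,-0.05],0],
  [35,[0,0,-0.05],0],
])

```text
time_s: 11.52
eef_pos: [0.5337, 0.0759, 0.3424]
orientation: [0.948, 0.318, 0.001, 0.0]
contact_force: [0.1, -0.9, 0.5]
gripper_width: 0.032
finger_force: 0.0
```

```bash
python3 -c "
from h import *
st([.5984,-.0112,.1113])
a=arm.capture('scene')[150:240,170:260]
cv2.imwrite('pics/c4.png',cv2.resize(a,(500,500),interpolation=2)[:,:,::-1])"
```

```text
11.525 tcp [0.5337 0.0759 0.3424] tip [0.534  0.0759 0.1644] yaw_y -52.91870834782782 q6 0.922791942615582 F [ 0.0978 -0.8693  0.5001] Ftool [-0.4455  0.7531 -0.4998] M [-0.0885  0.1186  0.0104] w 0.031986282189349305 0.0
shift tool [-0.0012  0.1082  0.0532]
```

View pics/c4.png

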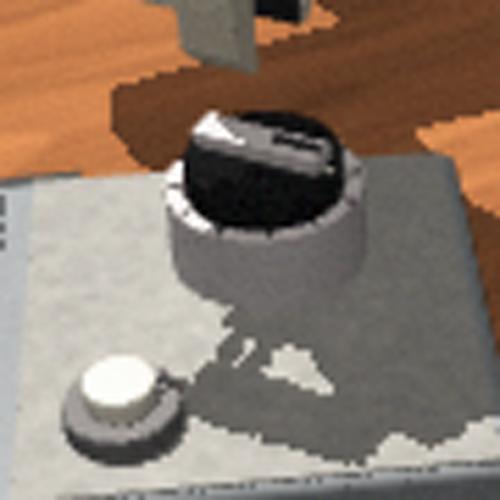

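The dial is sprung out, with its bar at the new angle near (265,140) and its marked end at the right; the button at (118,385) is up. Next, the button.

Call:
jog_arm([
  [0,[0,0.03,0],0],
  [0,[-0.0005,0.07,0],0],
  [0,[-0.0005,0.1,0.01],0],
  [0,[-0.0005,0.108,0.04],0],
  [0,[-0.0005,0.108,0.058],0],
  [0,[-0.0005,0.108,0.064],0],
  [0,[-0.0005,0.108,0.064],0],
  [0,[-0.0005,0.108,0.064],0],
])

```text
time_s: 12.58
eef_pos: [0.5985, -0.0103, 0.2782]
orientation: [0.948, 0.318, 0.001, 0.0]
contact_force: [0.1, -1.1, 0.1]
gripper_width: 0.0003
finger_force: 0.0
```

```bash
python3 -c "
from h import *
st([.599,-.0105,.0913])
a=arm.capture('scene')[150:240,170:260]
cv2.imwrite('pics/c5.png',cv2.resize(a,(500,500),interpolation=2)[:,:,::-1])"
```

```text
12.575 tcp [ 0.5985 -0.0103  0.2782] tip [ 0.5988 -0.0103  0.1002] yaw_y -52.898115676486135 q6 0.7780190499850995 F [ 0.139  -1.1067  0.1064] Ftool [-0.5567  0.9666 -0.1061] M [-0.127   0.1027 -0.0235] w 0.0003005118106072697 0.0
shift tool [0.0001 0.0003 0.0089]
```

View pics/c5.png

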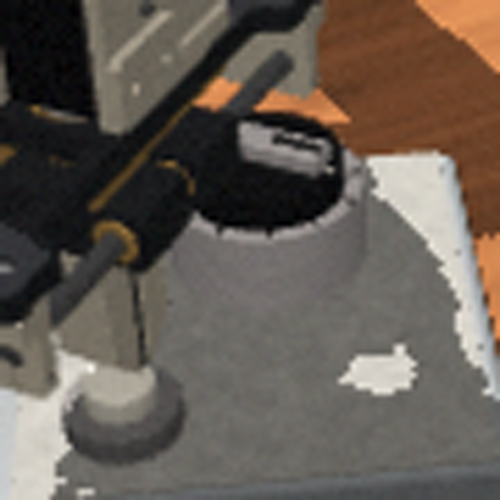

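The shut fingertips hang just above the button top at (125,370), clear of the dial. Now I press in stages, watching the force.

Call:
jog_arm([
  [0,[0,0,0.005],0],
  [0,[0,0,0.009],0],
  [0,[0,0,0.011],0],
  [0,[0,0,0.011],0],
])

```text
time_s: 13.12
eef_pos: [0.5985, -0.0104, 0.2666]
orientation: [0.948, 0.318, 0.0, 0.0]
contact_force: [0.1, 0.2, 3.8]
gripper_width: 0.0005
finger_force: 1.7
```

Call:
jog_arm([
  [0,[0,0,0.002],0],
  [0,[0,0,0.002],0],
  [0,[0,0,0.002],0],
])

```text
time_s: 13.5
eef_pos: [0.5985, -0.0104, 0.2646]
orientation: [0.948, 0.318, 0.0, 0.0]
contact_force: [0.8, 1.3, 4.7]
gripper_width: 0.0006
finger_force: 2.3
```

Call:
jog_arm([
  [0,[0,0,0.001],0],
  [0,[0,0,0.0015],0],
  [0,[0,0,0.0015],0],
  [0,[0,0,0.0015],0],
])

```text
time_s: 14.0
eef_pos: [0.5984, -0.0104, 0.2641]
orientation: [0.948, 0.318, 0.0, 0.0]
contact_force: [-2.9, 1.0, 12.5]
gripper_width: 0.0004
finger_force: 5.9
```

The button has bottomed, with the force rising sharply to 12.5 N. I let go and check.

Call:
jog_arm([
  [0,[0,0,-0.004],0],
  [0,[0,0,-0.02],0],
  [0,[0,0,-0.06],0],
  [0,[0,0,-0.1],0],
  [0,[-0.05,0,-0.13],0],
  [0,[-0.1,0,-0.13],0],
  [0,[-0.1,0,-0.13],0],
  [0,[-0.1,0,-0.13],0],
])

```text
time_s: 15.0
eef_pos: [0.5188, -0.0708, 0.3933]
orientation: [0.948, 0.318, 0.0, 0.0]
contact_force: [0.1, 0.4, 0.4]
gripper_width: 0.0006
finger_force: 0.0
```

```bash
python3 -c "
from h import *
st()
a=arm.capture('scene')[150:240,170:330]
cv2.imwrite('pics/c6.png',cv2.resize(a,(800,450),interpolation=2)[:,:,::-1])"
```

```text
15.0 tcp [ 0.5188 -0.0708  0.3933] tip [ 0.519  -0.0708  0.2153] yaw_y -52.95293803834318 q6 0.6419308361385342 F [0.1078 0.4038 0.3671] Ftool [ 0.3296 -0.2572 -0.367 ] M [-0.0594  0.1201  0.0128] w 0.0005708636681566692 0.0
```

View pics/c6.png

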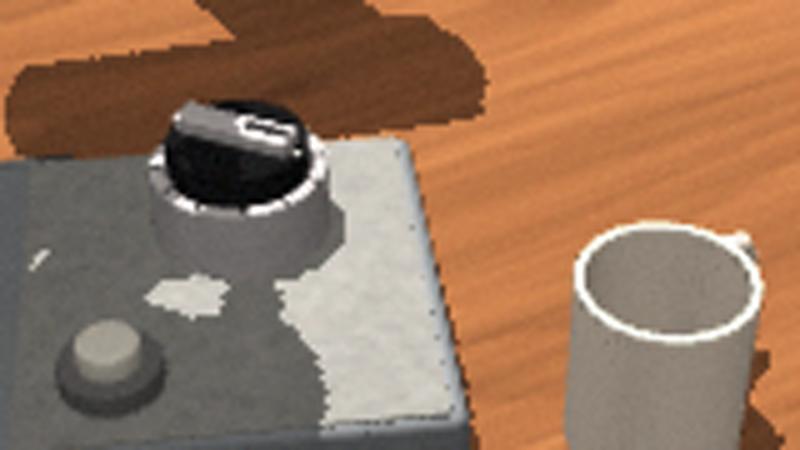

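The dial is out, with its marked end at (290,140), 120° clockwise. The button at (107,345) is up and the mug is undisturbed.

```bash
python3 -c "
from h import *
print(arm.hand_in())"
```

```text
the job is handed in; nothing more can be done
None
```

I turned the dial four clicks clockwise (120.0° by the tool yaw), let it spring out, then pressed the start button to its stop and let it spring back up. The job is handed in, but `hand_in()` gave no verdict. The mug looked undisturbed in the last picture; I didn't check the caliper and jar again.

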